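Close the guard slide of the nozzle test stand

ROBOT

A 6-joint arm with a two-finger parallel gripper is mounted at the origin on the work surface. World frame = base frame: x ahead of the robot, y to its left, z up, the work surface at z = 0. Lengths are in m, angles in rad, forces in N, time in s.
With the tool pointing down it reaches from about 0.275 to 0.85 m from the base axis. Payload 19 kg.
Tool frame: the origin (TCP) lies at the very end of the fingers, on their centre line; the grasp point (between the pads) lies 19 mm behind it (manip.grip_depth is the z of the grasp point in the tool frame, in m); z points along the fingers, y is the line along which they close (so a half turn about z gives the same grasp; the last joint's range is limited). The gripper opens to 85 mm and grips with 20 to 120 N. Pads are 22 mm wide; open, the fingers measure 114 mm over their backs; the gripper's body (76 mm by 85 mm) begins 54 mm behind the grasp point. The pads swing forward as they close: fully open they stand 13 mm farther back than shut.
Start: joints at [1.091, 0.15, 1.437, -0, 1.554, -0.134], TCP at [0.195, 0.541, 0.231] pointing down, gripper open.
Joint ranges: [-2.8, 2.8], [-0.68, 2.1], [0.12, 2.68], [-1.39, 4.53], [0.16, 2.79], [-2.81, 2.81]. Speed limits (rad/s): [1.89, 1.89, 2.22, 3.01, 3.01, 3.01].

INTERFACE

Orientations are given as a unit quaternion [x, y, z, w].
In Python, from station import manip gives the robot as it stands.
- The arm moves only by the tool carry_out, never from a script. Its argument "rows" is a list of rows, each a list of 2 entries, a list of its own where there are three numbers: the shift along the tool's x, y, z each as a share of 250 mm, from -1 to 1, then the turn, a rotation vector about the tool's x, y, z each as a share of pi rad, from -1 to 1. In form: [[[dx, dy, dz], [rx, ry, rz]], ...]. A call has exactly 10 rows; each row is the pose to reach, as a shift and turn from the pose commanded when the call began, along the tool's axes at that moment, turning the shorter way round; what a row does not reach only later rows make up. A row lasts 1/12 s, in which the tool goes at most 41.7 mm and 7.16 degrees, less where a joint would pass 70% of its speed; a pose out of reach is approached as far as the arm can. A call with a number of a shift or a turn outside -1 to 1 is refused whole. A call with a gripper value outside its range is refused whole. "jaw" is the gripper's target within -1 to 1 (fully open at 1, half-way at 0, shut at -1), set as the call begins (left out, the last holds). The fingers move at their own pace and stop on an object; the grip force is fixed at half the most. Time passes only in rows, so rows that repeat a pose let the fingers close, or fill a call up. It gives the time, the measured TCP pose, the force, the opening and the grip force at its end, in the units of the state.
- manip.get_obs(): the state, without advancing time (a new reading comes with each control period).
- manip.grab_frame(name): name is "scene" or "top" or "wrist"; returns (picture, depth): 400x640x3 uint8, blue, green, red; 400x640 float32, m along the optical axis (not along the pixel's ray), 0 where there is no reading.
- manip.camera_info(name): a dict with "fx", "fy", "cx", "cy" (pixels), "R" (3x3) and "t" (3): a world point X has camera coordinates R X + t. Camera axes: x right, y down, z forward; pixel columns grow to the right and rows downward; lengths in m; the calibration is good to about 2 mm. A picture is of the moment at which its call begins: read the wrist's pose just before it. camera_info takes no time and is no camera call; for the wrist camera it gives the pose at the moment of the call.
- manip.hand_in(): hands the job in; it is judged then, once.
Trained networks look in the newest picture that a camera, given by its name, has taken for a name from the list of things; names that differ only in an ending like _2 or _b are one class to them, and where a whole thing is asked for, a point or a joint stands for the part that bears it (a point fixed in the world has none). Each returns a list of dicts, best first, with "score" (0 to 1); they miss things now and then, are a little off and sometimes report something else, mostly with a low value. They report only what shows in the picture. A call takes as long as a camera call. They do not tell look-alikes from the thing itself.
- manip.cut_out(label, camera): "mask" (400x640 bool, what is visible of it) and "rect" ([centre column, centre row, width, height] in pixels, round what is visible of it).
The state is a dict: "clock": time; "joint_positions": joint angles; "joint_vel": joint speeds; "joint_efforts": joint torques, N m; "position": TCP position; "tool_rot": TCP orientation; "ft_force": force on the tool from outside, world axes, zero at the start; "ft_torque": the same for the moment, N m; "finger_gap": finger opening in m; "finger_force": force on a finger pad.
Only numpy, scipy, OpenCV 4.12 (cv2) and the standard library are available. Lean on these libraries where they do the work, as an engineer would, in place of code of your own. Each camera call takes 0.05 s, during which the arm holds its last target. There are 200 camera calls.

TASK

Close the splash guard of the nozzle test stand: push the guard slide along its rails so that its flat steel tongue goes straight into the slot of the grey interlock switch, all the way home, until the spring catch has clicked into the notch in the slide's side. Then let go and draw back; leave the glass cylinder, the boom clamp and the two ceramic tips where they stand.

Things in the scene. Friction and masses are not known exactly. Their poses are not given: they have to be found in the camera images.
- stand: Fixed nozzle test stand: dark steel plate 390 x 170 x 8 mm on the bench. Origin: bench level, below the middle of the slot mouth; x = insertion direction (away from the robot, yaw up to 0.4 rad either way), y left, z up. Plate spans x -240 to 150 mm. Two rails along x, tops 22 mm above the bench, inner faces at y +-50.5, from x = -235, guide the slide with 2.5 mm play a side.
- slot_mouth (a point): Middle of the switch slot's mouth, 14 mm above the bench; axes as the stand's. Slot 48 mm wide (flared to about 60 at the mouth), 13.5 high, 64 deep. Grey housing: x 0 to 82 mm, 100 wide, top 44 above the bench, window in its top shows the tongue; its front face, in the plane of this point, is the slide's end stop. A 28 mm boom pipe crosses 120 mm behind, top 102 mm above the bench.
- push_face (a point): Point on the loose guard slide: middle of the rear (robot-side) face of its upright push plate, 38 mm above the bench. Push plate 80 mm wide, 12 thick, top 70 mm above the bench, standing along the slide's rear edge; clear behind, so it can be pushed with shut fingers. Axes: x forward along the tongue. Starts 70 to 110 mm short of home; home it is 90 to 93 mm before slot_mouth along x.
- head_front (a point): Middle of the slide's flat front face (13 mm above the bench), which meets the housing when home; 90 mm ahead of push_face. Axes as the slide's. The slide is a steel plate 96 mm wide, 90 long, 10 thick, 0.4 to 0.85 kg, lying greased on the stand's plate between the rails; in each side a notch 14 mm deep, 36 long, begins 30 mm behind this face.
- tongue_tip (a point): Middle of the front end of the slide's flat tongue: 40 mm wide (30 over the last 10 mm), 6 thick, standing 55 mm out of the slide's front face, mid-thickness 14 mm above the bench; 145 mm ahead of push_face. Home, it is 52 to 55 mm inside the slot. Axes as the slide's.
- catch (a joint): Brass spring catch left (+y) of the track; wedge nose stands 10 mm into the slide's path, 33 to 60 mm before the slot mouth. Value in m: 0 = sprung out, about 0.010 = pushed aside by the slide's edge. Spring 2 to 3.5 N; pushing the slide past it takes about 5 to 10 N. It springs back to 0, into the notch, once the slide's front is 3 mm or less from the housing, and then holds the slide.
- cylinder_mid (a point): Middle of the loose green glass graduated cylinder, 165 mm tall, foot 72 mm across, tube 40 mm, standing to the left of the stand. Leave alone.
- clamp_mid (a point): Middle of the loose steel boom clamp, 80 x 30 x 54 mm, to the right of the stand. Leave alone.
- tip1_mid (a point): Middle of a lilac ceramic nozzle tip, 34 mm across, 40 mm tall, standing on the bench to the right of the stand. Leave alone.
- tip2_mid (a point): Middle of the other, equal ceramic tip. Leave alone.
Things that resemble listed ones, but are neither listed nor needed, are in the scene too. Leave any brown or pink look-alike of the part that bears push_face alone.

How it is judged:
By the outcome, as a careful person would: the job done as asked, in the order asked, and still so for the second after the job is handed in, with the robot touching nothing.
It also fails if it takes over 38 s, if anything falls off the work surface, if the arm or the gripper's body presses on something with over 40 N, if the wrist force passes 120 N, or if a joint passes its speed limit or range.

## Working session

There is one attempt and no reset: what is moved stays moved. The work goes in short steps, Python scripts to look and compute and a tool call to move; the robot and the scene stay as the last step left them, time stands still between calls to the robot, and variables do not carry over. Pictures are saved under pics/ and viewed, at most 10 in all, crops included, and the job is handed in when it is done.

Besides the shell and the picture viewer there is one more tool, called after ">>>" as name([rows], argument=value, ...), one row to a line, values as JSON. carry_out: Moves the arm, as the interface text tells. Shift numbers are shares of 250 mm and turn numbers shares of pi rad, none past 1 either way. Its arguments: {"type":"object","properties":{"rows":{"type":"array","items":{"type":"array"}},"jaw":{"type":"number"}},"required":["rows"]}

```bash
mkdir -p pics
python3 - <<'E'
from station import manip
import cv2,numpy as np
o=manip.get_obs();print(o['clock'],o['position'],o['tool_rot'],o['finger_gap'])
for c in ['top','scene']:
    p,d=manip.grab_frame(c);cv2.imwrite(f'pics/{c}0.png',p);np.save(f'pics/{c}d.npy',d)
    i=manip.camera_info(c);np.savez(f'pics/{c}i.npz',**i)
    for l in ['push_face','stand','catch']:
        for r in manip.cut_out(l,c):print(c,l,r['score'],np.round(r['rect']))
E
```

```text
0.0 [0.19480085 0.5407561  0.23068972] [ 1.72041822e-01  9.85089476e-01 -5.47358796e-04 -1.88913931e-04] 0.08535918651692215
top push_face 0.94 [336. 197.  40.  54.]
top push_face 0.9 [396. 282.  59.  42.]
top push_face 0.81 [456. 156.  68.  49.]
top push_face 0.8 [243. 231.  59.  43.]
top stand 0.89 [334. 168.  78. 154.]
top catch 0.41 [311. 172.  14.   8.]
scene push_face 0.94 [346. 135.  40.  45.]
scene push_face 0.87 [278. 372.  87.  55.]
scene push_face 0.84 [319. 207.  69.  61.]
scene push_face 0.81 [205. 208.  70.  61.]
scene stand 0.86 [355. 242. 190. 137.]
scene stand 0.21 [318. 294.  41.  36.]
scene catch 0.56 [366. 218.  18.  19.]
```

View pics/top0.png

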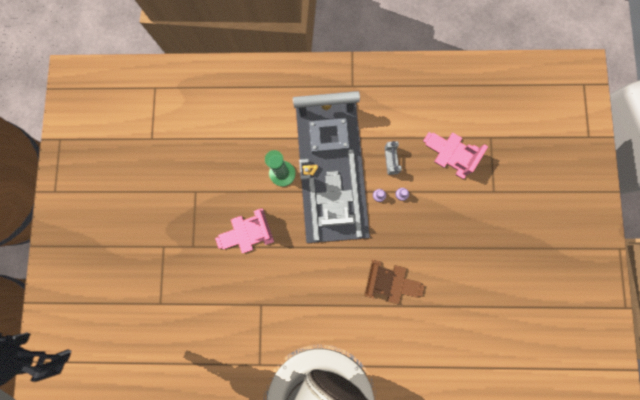

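View pics/scene0.png

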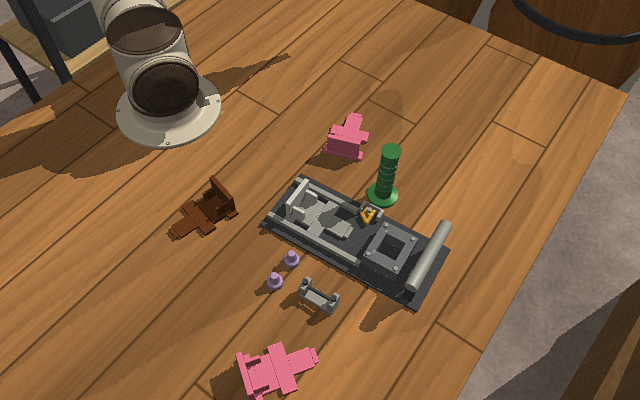

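Candidates for the slide in the top view are grey (336,197), brown (396,282), and pink (456,156) and (243,231). Only the grey one lies between the rails, so it fits the description. I'll measure it and confirm with one enlarged crop.

```bash
cat > h.py <<'E'
import numpy as np
def cloud(d,i):
    v,u=np.mgrid[:400,:640]
    c=np.stack([(u-i['cx'])/i['fx']*d,(v-i['cy'])/i['fy']*d,d],-1)
    return (c-i['t'])@i['R']
E
python3 - <<'E'
import cv2,numpy as np
from h import cloud
import numpy as np
C={}
for c in ['top','scene']:
    d=np.load(f'pics/{c}d.npy');i=np.load(f'pics/{c}i.npz');X=cloud(d,i);ok=d>0;C[c]=X
    print(c,'cam',-i['R'].T@i['t'],i['fx'])
    b=X[ok&(abs(X[...,0]-.5)<.3)&(abs(X[...,1])<.3)];print('bench z',np.median(b[:,2]))
    # plate colour: dark & z 3..14mm
    p=cv2.imread(f'pics/{c}0.png').astype(int)
    m=ok&(X[...,2]>.003)&(X[...,2]<.03)&(p.max(2)<95)
    n,l,s,_=cv2.connectedComponentsWithStats(m.astype(np.uint8))
    box={'top':(290,90,370,245),'scene':(260,170,455,310)}[c]
    mm=np.zeros_like(m);mm[box[1]:box[3],box[0]:box[2]]=1
    # everything in the box above 4mm and below 120
    k=m&mm
    P=X[k];r=cv2.minAreaRect((P[:,:2]*1000).astype(np.float32));print('plate',r,len(P))
    print(cv2.boxPoints(r))
    k=mm&ok&(X[...,2]>.055)&(X[...,2]<.08)
    P=X[k];print('high',len(P));print(np.round(P[::max(1,len(P)//12)]*1000))
p=cv2.imread('pics/top0.png')[85:250,285:375];q=cv2.imread('pics/scene0.png')[165:315,255:455]
a=cv2.resize(p,(327,600),interpolation=2);b=cv2.resize(q,(470,352),interpolation=2)
o=np.zeros((600,797,3),np.uint8);o[:,:327]=a;o[:352,327:]=b
cv2.imwrite('pics/crop.png',o)
E
```

```text
top cam [ 0.3851253  -0.01699792  1.00232867] 371.38504621444997
bench z 0.0008335864848653573
plate ((601.2492065429688, -31.100738525390625), (377.169189453125, 169.3001708984375), 4.7270355224609375) 2231
[[ 406.33017    37.720398]
 [ 420.28195  -131.00392 ]
 [ 796.1682    -99.921875]
 [ 782.21643    68.802444]]
high 232
[[766. -72.  77.]
 [767. -28.  62.]
 [758.  40.  71.]
 [757. -15.  65.]
 [466. -58.  71.]
 [464. -46.  71.]
 [461. -16.  70.]
 [462. -63.  69.]
 [459. -33.  71.]
 [459. -81.  69.]
 [456. -51.  70.]
 [454. -21.  71.]
 [452. -16.  66.]]
scene cam [ 0.87275374 -0.53650856  0.99838565] 514.5898741166925
bench z 0.002483879324516662
plate ((616.1552734375, -22.62744140625), (444.7547607421875, 363.4365234375), 34.370487213134766) 7885
[[ 330.01642     1.822258]
 [ 535.1916   -298.15985 ]
 [ 902.2941    -47.07714 ]
 [ 697.11896   252.90497 ]]
high 404
[[ 580.   95.   78.]
 [ 581.   95.   56.]
 [ 460.  -19.   73.]
 [ 593.   86.   64.]
 [ 612.   94.   68.]
 [ 466.  -26.   70.]
 [ 465.  -33.   70.]
 [ 458.  -52.   70.]
 [ 468.  -54.   69.]
 [ 462.  -74.   73.]
 [ 471.  -75.   69.]
 [ 786.  -16.   68.]
 [ 662. -195.   56.]]
```

View pics/crop.png

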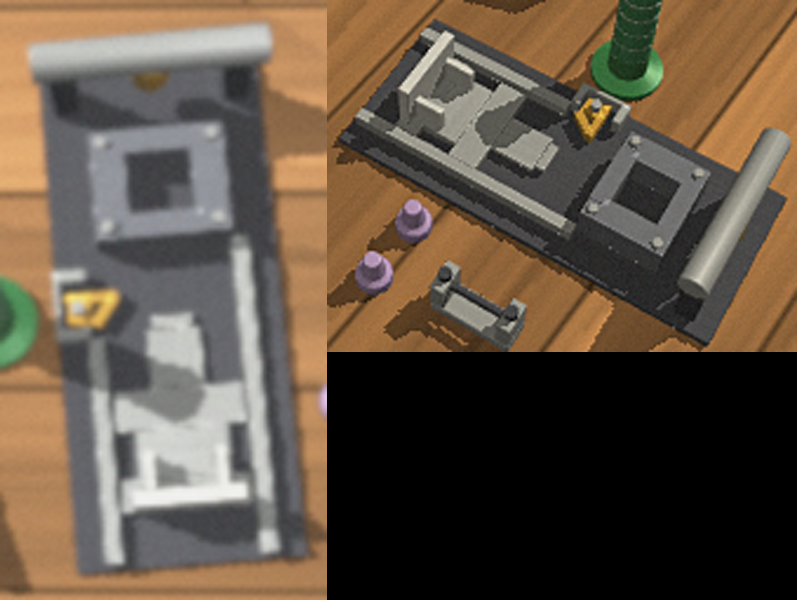

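The crop confirms it: the grey slide lies between the rails, its push plate is at the near end, and the tongue points at the grey switch with the window. Next I refine the axis and distances.

Run:
```python
import cv2,numpy as np
from h import cloud
for c in ['top','scene']:
    d=np.load(f'pics/{c}d.npy');i=np.load(f'pics/{c}i.npz');X=cloud(d,i)*1000;ok=d>0
    Z=X[...,2];x=X[...,0];y=X[...,1]
    def rect(m,n):
        m=cv2.morphologyEx(m.astype(np.uint8),cv2.MORPH_OPEN,np.ones((2,2)))>0
        P=X[m];r=cv2.minAreaRect(P[:,:2].astype(np.float32));print(c,n,np.round(r[0],1),np.round(r[1],1),round(r[2],2),'med z',np.round(np.median(P[:,2]),1),len(P))
    rect(ok&(abs(Z-44)<8)&(x>620)&(x<740)&(abs(y+25)<65),'housing')
    rect(ok&(abs(Z-70)<5)&(x>430)&(x<500)&(abs(y+45)<50),'pushtop')
    inb=ok&(x>400)&(x<830)&(y>-160)&(y<80)
    m=inb&(Z>4.5)&(Z<120)&(y<60)
    rect(m,'stand all')
    # rails: right rail
    k=inb&(abs(Z-22)<5)&(x>430)&(x<600)&(y<-70)
    P=X[k]; f=cv2.fitLine(P[:,:2].astype(np.float32),cv2.DIST_HUBER,0,.01,.01).ravel();print('rail R',np.round(f,3),len(P))
    k=inb&(abs(Z-22)<5)&(x>430)&(x<600)&(y>5)&(y<50)
    P=X[k]; f=cv2.fitLine(P[:,:2].astype(np.float32),cv2.DIST_HUBER,0,.01,.01).ravel();print('rail L',np.round(f,3),len(P))
```

```text
top housing [564.  -38.4] [352.1 103.1] 5.46 med z 43.7 859
top pushtop [458.5 -47.5] [10.8 80.8] 6.69 med z 68.7 147
top stand all [604.6 -51.6] [431.  208.2] 5.15 med z 10.5 9000
rail R [ 9.96000e-01  8.40000e-02  5.13778e+02 -9.31380e+01] 400
rail L [9.93000e-01 1.22000e-01 5.12717e+02 1.92650e+01] 326
scene housing [ 754.3 -255.1] [ 95.1 603.2] 13.87 med z 44.9 1323
scene pushtop [ 635.9 -268.2] [ 50.2 714.1] 37.41 med z 69.7 187
scene stand all [ 636.5 -229.4] [393.4 667.5] 7.06 med z 15.5 12242
rail R [ 9.97000e-01  7.20000e-02  5.15181e+02 -9.32300e+01] 630
rail L [9.93000e-01 1.16000e-01 5.24162e+02 1.82550e+01] 404
```

>>> carry_out([
  [[-0.2, -0.24, 0], [0, 0, -0.03]],
  [[-0.3, -0.36, 0], [0, 0, -0.06]],
  [[-0.4, -0.48, 0], [0, 0, -0.09]],
  [[-0.5, -0.6, 0], [0, 0, -0.12]],
  [[-0.6, -0.72, 0], [0, 0, -0.14]],
  [[-0.7, -0.84, 0], [0, 0, -0.14]],
  [[-0.81, -0.97, 0], [0, 0, -0.14]],
  [[-0.81, -0.97, 0], [0, 0, -0.14]],
  [[-0.81, -0.97, 0], [0, 0, -0.14]],
  [[-0.81, -0.97, 0], [0, 0, -0.14]],
], jaw=-1)

```text
clock: 1.23
position: [0.3037, 0.2433, 0.2316]
tool_rot: [-0.046, 0.999, 0.0, 0.0]
ft_force: [0.4, -0.2, -0.0]
finger_gap: 0.0001
finger_force: 0.0
```

>>> carry_out([
  [[-0.04, -0.15, 0], [0, 0, 0]],
  [[-0.08, -0.3, 0], [0, 0, 0]],
  [[-0.12, -0.45, 0], [0, 0, 0]],
  [[-0.16, -0.6, 0], [0, 0, 0]],
  [[-0.2, -0.75, 0], [0, 0, 0]],
  [[-0.24, -0.9, 0], [0, 0, 0]],
  [[-0.28, -1, 0], [0, 0, 0]],
  [[-0.28, -1, 0], [0, 0, 0]],
  [[-0.28, -1, 0], [0, 0, 0]],
  [[-0.28, -1, 0], [0, 0, 0]],
])

```text
clock: 2.07
position: [0.3964, 0.0028, 0.2312]
tool_rot: [-0.047, 0.999, 0.0, -0.0]
ft_force: [-0.2, 0.3, -0.4]
finger_gap: 0.0
finger_force: 0.0
```

Run:
```python
from station import manip
import cv2,numpy as np
from h import cloud
o=manip.get_obs();print(o['position'],o['tool_rot'],o['joint_positions'])
i=manip.camera_info('wrist');p,d=manip.grab_frame('wrist');cv2.imwrite('pics/w1.png',p)
X=cloud(d,i)*1000;np.save('pics/w1X.npy',X)
x,y,Z=X[...,0],X[...,1],X[...,2];ok=d>0
for n,m in [('push',ok&(abs(Z-70)<4)&(x>430)&(x<490)&(abs(y+47)<50)),('housing',ok&(abs(Z-44)<4)&(x>620)&(x<760)&(abs(y+25)<75))]:
    P=X[m]
    if len(P)<20: print(n,len(P));continue
    r=cv2.minAreaRect(P[:,:2].astype(np.float32));print(n,np.round(r[0],1),np.round(r[1],1),round(r[2],2),np.median(P[:,2]),len(P))
for n,a,b in [('R',-130,-70),('L',5,60)]:
    P=X[ok&(abs(Z-22)<3)&(x>430)&(x<590)&(y>a)&(y<b)]
    if len(P)>20: print(n,cv2.fitLine(P[:,:2].astype(np.float32),cv2.DIST_HUBER,0,.01,.01).ravel(),len(P))
```

```text
[0.39636453 0.0028038  0.23116552] [-4.73190400e-02  9.98879769e-01  2.01264956e-04 -2.72407636e-04] [-1.88134993e-01 -2.32931156e-01  1.80599227e+00  2.64315868e-04
  1.56915524e+00 -1.85360527e+00]
push [460.8 -41.6] [12.7 79.3] 5.23 69.20820929196837 864
housing 0
R [ 9.9638957e-01  8.4898651e-02  4.8818115e+02 -9.5503914e+01] 962
L [9.95509326e-01 9.46634188e-02 4.53483246e+02 1.46464815e+01] 413
```

View pics/w1.png

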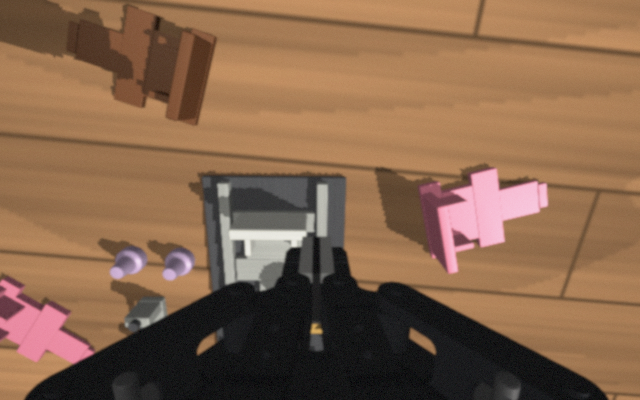

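The wrist view shows the slide's push plate at about (270,235), and the tool is square to the rails. I'll lower the shut fingers behind the push plate.

>>> carry_out([
  [[-0.04, -0.1, 0.1], [0, 0, 0]],
  [[-0.044, -0.2, 0.2], [0, 0, 0]],
  [[-0.044, -0.2, 0.35], [0, 0, 0]],
  [[-0.044, -0.2, 0.5], [0, 0, 0]],
  [[-0.044, -0.2, 0.62], [0, 0, 0]],
  [[-0.044, -0.2, 0.72], [0, 0, 0]],
  [[-0.044, -0.2, 0.78], [0, 0, 0]],
  [[-0.044, -0.2, 0.796], [0, 0, 0]],
  [[-0.044, -0.2, 0.796], [0, 0, 0]],
  [[-0.044, -0.2, 0.796], [0, 0, 0]],
])

```text
clock: 2.95
position: [0.4125, -0.0464, 0.0333]
tool_rot: [-0.048, 0.999, -0.0, 0.0]
ft_force: [0.0, -0.2, 0.6]
finger_gap: 0.0
finger_force: 0.0
```

>>> carry_out([
  [[-0.04, 0, 0], [0, 0, 0]],
  [[-0.08, 0, 0], [0, 0, 0]],
  [[-0.1, 0, 0], [0, 0, 0]],
  [[-0.12, 0, 0], [0, 0, 0]],
  [[-0.15, 0, 0], [0, 0, 0]],
  [[-0.18, 0, 0], [0, 0, 0]],
  [[-0.22, 0, 0], [0, 0, 0]],
  [[-0.26, 0, 0], [0, 0, 0]],
  [[-0.3, 0, 0], [0, 0, 0]],
  [[-0.32, 0, 0], [0, 0, 0]],
])

```text
clock: 3.78
position: [0.4932, -0.0394, 0.0323]
tool_rot: [-0.047, 0.999, -0.0, 0.0]
ft_force: [-1.7, -0.4, 1.1]
finger_gap: 0.0
finger_force: 0.9
```

```bash
cat > look.py <<'E'
from station import manip
import cv2,numpy as np,sys
from h import cloud
o=manip.get_obs();print(o['position'],o['ft_force'])
n=sys.argv[1]
P=[]
for c in ['top','scene']:
    p,d=manip.grab_frame(c);i=manip.camera_info(c);X=cloud(d,i)*1000
    np.save(f'pics/{c}{n}X.npy',X)
    P.append(cv2.resize(p[80:250,280:380] if c=='top' else p[150:310,250:460],(330,560) if c=='top' else (460,350),interpolation=2))
    u=np.array([.9957,.0925]);s=X[...,:2]@u;t=X[...,1]*u[0]-X[...,0]*u[1]
    ok=(d>0)
    t0=-.0925*460-42*.9957
    k=ok&(abs(t-t0)<45)&(s>612)&(s<770)&(abs(X[...,2]-44)<5);print(c,'housing top s',np.round(np.percentile(s[k],[1,5,50,95,99]),1),k.sum())
    k=ok&(abs(t-t0)<36)&(s>430)&(s<600)&(abs(X[...,2]-70)<4);print(c,'plate s',np.round(np.percentile(s[k],[2,50,98]),1),'t',np.round(np.percentile(t[k]-t0,[2,98]),1),k.sum())
im=np.zeros((560,790,3),np.uint8);im[:,:330]=P[0];im[:350,330:]=P[1];cv2.imwrite(f'pics/look{n}.png',im)
E
python3 look.py 1
```

```text
[ 0.49317293 -0.03935934  0.03229213] [-1.72638271 -0.43964841  1.14514464]
top housing top s [646.4 648.7 686.7 725.6 727.9] 724Traceback (most recent call last):
  File "look.py", line 15, in <module>
    k=ok&(abs(t-t0)<36)&(s>430)&(s<600)&(abs(X[...,2]-70)<4);print(c,'plate s',np.round(np.percentile(s[k],[2,50,98]),1),'t',np.round(np.percentile(t[k]-t0,[2,98]),1),k.sum())
                                                                                        ~~~~~~~~~~~~~^^^^^^^^^^^^^^^^
    return _quantile_unchecked(
        a, q, axis, out, overwrite_input, method, keepdims, weights)
    return _ureduce(a,
                    func=_quantile_ureduce_func,
    ...<5 lines>...
                    overwrite_input=overwrite_input,
                    method=method)
    r = func(a, **kwargs)
    result = _quantile(arr,
                       quantiles=q,
    ...<2 lines>...
                       out=out,
                       weights=wgt)
    slices_having_nans = np.isnan(arr[-1, ...])
                                  ~~~^^^^^^^^^
IndexError: index -1 is out of bounds for axis 0 with size 0
```

```bash
sed -i 's/;print(c,.plate s.*$/\n    if k.sum()>10: print(c,"plate s",np.round(np.percentile(s[k],[2,50,98]),1),k.sum())/' look.py
python3 look.py 1
```

```text
[ 0.49338656 -0.03935312  0.03227317] [-0.38557242 -0.1666228   0.10405737]
top housing top s [646.5 648.5 686.1 725.2 728.2] 719
scene housing top s [648.7 650.9 691.1 727.8 729.9] 1035
scene plate s [498.2 506.7 512.1] 163
```

View pics/look1.png

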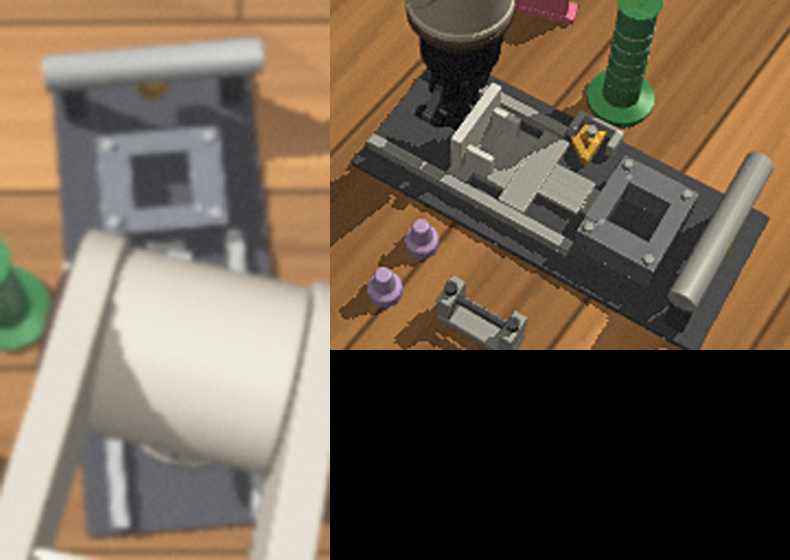

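The scene view shows the tongue at the slot mouth (scene crop about 590,195), running straight between the rails, with about 57 mm left.

>>> carry_out([
  [[-0.016, 0, 0], [0, 0, 0]],
  [[-0.032, 0, 0], [0, 0, 0]],
  [[-0.048, 0, 0], [0, 0, 0]],
  [[-0.064, 0, 0], [0, 0, 0]],
  [[-0.08, 0, 0], [0, 0, 0]],
  [[-0.096, 0, 0], [0, 0, 0]],
  [[-0.112, 0, 0], [0, 0, 0]],
  [[-0.128, 0, 0], [0, 0, 0]],
  [[-0.144, 0, 0], [0, 0, 0]],
  [[-0.16, 0, 0], [0, 0, 0]],
])

```text
clock: 4.77
position: [0.5319, -0.0357, 0.0323]
tool_rot: [-0.047, 0.999, -0.0, -0.0]
ft_force: [-2.3, -2.0, -0.3]
finger_gap: -0.0002
finger_force: 1.4
```

>>> carry_out([
  [[-0.006, 0, 0], [0, 0, 0]],
  [[-0.012, 0, 0], [0, 0, 0]],
  [[-0.018, 0, 0], [0, 0, 0]],
  [[-0.024, 0, 0], [0, 0, 0]],
  [[-0.03, 0, 0], [0, 0, 0]],
  [[-0.036, 0, 0], [0, 0, 0]],
  [[-0.04, 0, 0], [0, 0, 0]],
  [[-0.044, 0, 0], [0, 0, 0]],
  [[-0.048, 0, 0], [0, 0, 0]],
  [[-0.048, 0, 0], [0, 0, 0]],
])

```text
clock: 5.6
position: [0.5437, -0.0345, 0.0323]
tool_rot: [-0.047, 0.999, -0.0, 0.0]
ft_force: [-0.6, -1.1, -0.2]
finger_gap: 0.0001
finger_force: 0.4
```

```bash
python3 look.py 2
```

```text
[ 0.54365699 -0.03452523  0.03233481] [-0.63750784 -1.1306546  -0.20649203]
top housing top s [690.5 695.2 717.2 727.4 728.8] 264
scene housing top s [648.8 651.  690.5 727.9 730. ] 1042
scene plate s [549.6 556.7 562.6] 166
```

>>> carry_out([
  [[-0.002, 0, 0], [0, 0, 0]],
  [[-0.004, 0, 0], [0, 0, 0]],
  [[-0.006, 0, 0], [0, 0, 0]],
  [[-0.008, 0, 0], [0, 0, 0]],
  [[-0.01, 0, 0], [0, 0, 0]],
  [[-0.012, 0, 0], [0, 0, 0]],
  [[-0.014, 0, 0], [0, 0, 0]],
  [[-0.016, 0, 0], [0, 0, 0]],
  [[-0.016, 0, 0], [0, 0, 0]],
  [[-0.016, 0, 0], [0, 0, 0]],
])

```text
clock: 6.53
position: [0.5475, -0.0341, 0.0323]
tool_rot: [-0.047, 0.999, -0.0, 0.0]
ft_force: [-1.0, -1.0, -0.2]
finger_gap: 0.0001
finger_force: 0.6
```

```bash
python3 look.py 3
```

```text
[ 0.5475272  -0.03413565  0.0322943 ] [-0.96593714 -1.04428096 -0.17352893]
top housing top s [696.1 700.9 717.7 727.8 729.4] 232
scene housing top s [648.7 651.1 689.9 727.5 729.8] 1036
scene plate s [553.8 560.6 566.3] 168
```

View pics/look3.png

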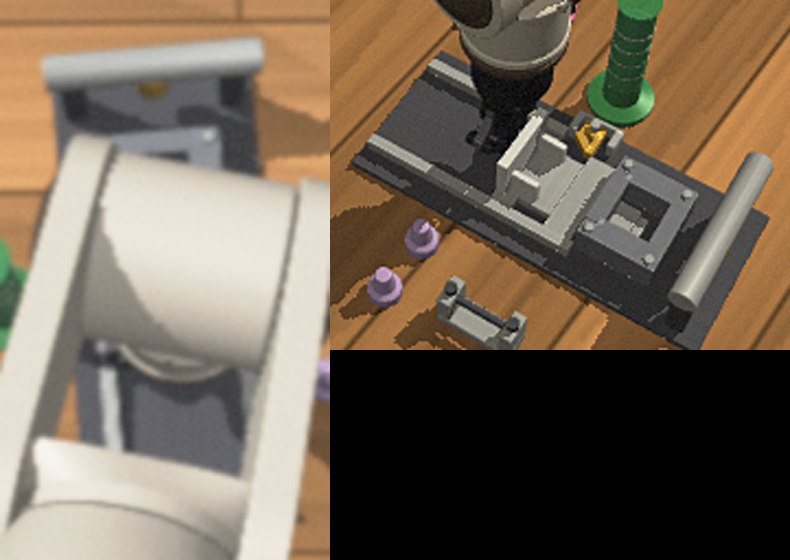

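The tongue shows in the window (crop 630,215) and there is still a small gap, so I'll creep on.

>>> carry_out([
  [[-0.001, 0, 0], [0, 0, 0]],
  [[-0.002, 0, 0], [0, 0, 0]],
  [[-0.003, 0, 0], [0, 0, 0]],
  [[-0.004, 0, 0], [0, 0, 0]],
  [[-0.005, 0, 0], [0, 0, 0]],
  [[-0.006, 0, 0], [0, 0, 0]],
  [[-0.007, 0, 0], [0, 0, 0]],
  [[-0.008, 0, 0], [0, 0, 0]],
  [[-0.008, 0, 0], [0, 0, 0]],
  [[-0.008, 0, 0], [0, 0, 0]],
])

```text
clock: 7.47
position: [0.5494, -0.034, 0.0323]
tool_rot: [-0.047, 0.999, -0.0, 0.0]
ft_force: [-1.4, -0.9, 0.7]
finger_gap: -0.0
finger_force: 0.5
```

>>> carry_out([
  [[-0.001, 0, 0], [0, 0, 0]],
  [[-0.002, 0, 0], [0, 0, 0]],
  [[-0.003, 0, 0], [0, 0, 0]],
  [[-0.004, 0, 0], [0, 0, 0]],
  [[-0.005, 0, 0], [0, 0, 0]],
  [[-0.006, 0, 0], [0, 0, 0]],
  [[-0.006, 0, 0], [0, 0, 0]],
  [[-0.006, 0, 0], [0, 0, 0]],
  [[-0.006, 0, 0], [0, 0, 0]],
  [[-0.006, 0, 0], [0, 0, 0]],
])

```text
clock: 8.3
position: [0.551, -0.0338, 0.0323]
tool_rot: [-0.047, 0.999, -0.0, 0.0]
ft_force: [-0.9, 0.4, 0.5]
finger_gap: -0.0001
finger_force: 0.3
```

```bash
python3 look.py 4
```

```text
[ 0.55095983 -0.03383264  0.03231748] [-0.88054605  0.39399213  0.48567072]
top housing top s [701.  704.3 718.7 727.4 728.9] 187
scene housing top s [648.6 651.3 690.2 727.8 729.9] 1027
scene plate s [556.6 564.3 569.6] 165
```

>>> carry_out([
  [[-0.001, 0, 0], [0, 0, 0]],
  [[-0.002, 0, 0], [0, 0, 0]],
  [[-0.003, 0, 0], [0, 0, 0]],
  [[-0.004, 0, 0], [0, 0, 0]],
  [[-0.005, 0, 0], [0, 0, 0]],
  [[-0.006, 0, 0], [0, 0, 0]],
  [[-0.006, 0, 0], [0, 0, 0]],
  [[-0.006, 0, 0], [0, 0, 0]],
  [[-0.006, 0, 0], [0, 0, 0]],
  [[-0.006, 0, 0], [0, 0, 0]],
])

```text
clock: 9.23
position: [0.5522, -0.0338, 0.0322]
tool_rot: [-0.047, 0.999, -0.0, -0.0]
ft_force: [-4.9, -2.9, 1.5]
finger_gap: 0.0001
finger_force: 2.7
```

>>> carry_out([
  [[-0.001, 0, 0], [0, 0, 0]],
  [[-0.002, 0, 0], [0, 0, 0]],
  [[-0.003, 0, 0], [0, 0, 0]],
  [[-0.003, 0, 0], [0, 0, 0]],
  [[-0.003, 0, 0], [0, 0, 0]],
  [[-0.003, 0, 0], [0, 0, 0]],
  [[-0.003, 0, 0], [0, 0, 0]],
  [[-0.003, 0, 0], [0, 0, 0]],
  [[-0.003, 0, 0], [0, 0, 0]],
  [[-0.003, 0, 0], [0, 0, 0]],
])

```text
clock: 10.07
position: [0.5522, -0.0338, 0.0321]
tool_rot: [-0.047, 0.999, -0.0, -0.001]
ft_force: [-12.4, -2.7, 5.3]
finger_gap: -0.0001
finger_force: 6.4
```

```bash
python3 look.py 5
```

```text
[ 0.55216276 -0.03375119  0.03213459] [-12.38621011  -2.69285165   5.32016362]
top housing top s [704.6 706.8 720.  727.2 728.4] 164
scene housing top s [648.7 651.1 690.4 727.8 730. ] 1039
scene plate s [557.8 564.7 570.5] 164
```

The slide has stopped hard, 91 mm before the mouth. I'll draw back.

>>> carry_out([
  [[0.01, 0, 0], [0, 0, 0]],
  [[0.04, 0, 0], [0, 0, 0]],
  [[0.1, 0, 0], [0, 0, 0]],
  [[0.2, 0, 0], [0, 0, 0]],
  [[0.3, 0, -0.05], [0, 0, 0]],
  [[0.4, 0, -0.2], [0, 0, 0]],
  [[0.45, 0, -0.35], [0, 0, 0]],
  [[0.48, 0, -0.5], [0, 0, 0]],
  [[0.48, 0, -0.6], [0, 0, 0]],
  [[0.48, 0, -0.6], [0, 0, 0]],
])

```text
clock: 11.0
position: [0.4349, -0.0453, 0.1879]
tool_rot: [-0.047, 0.999, -0.001, 0.004]
ft_force: [-0.4, -0.3, 0.9]
finger_gap: 0.0
finger_force: 0.0
```

```bash
python3 look.py 6
python3 - <<'E'
import cv2
from station import manip
p,d=manip.grab_frame('scene');q=cv2.imread('pics/scene0.png')
f=lambda a:cv2.resize(a[180:290,310:440],(400,338),interpolation=cv2.INTER_CUBIC)
cv2.imwrite('pics/catch.png',cv2.hconcat([f(p),f(q)]))
E
```

```text
[ 0.43494255 -0.04532968  0.18789519] [-0.4395002  -0.28604009  0.91471322]
top housing top s [646.5 648.1 685.8 725.6 727.8] 726
scene housing top s [648.6 651.  690.4 727.8 729.9] 1019
scene plate s [558.3 565.1 570.7] 166
```

View pics/catch.png

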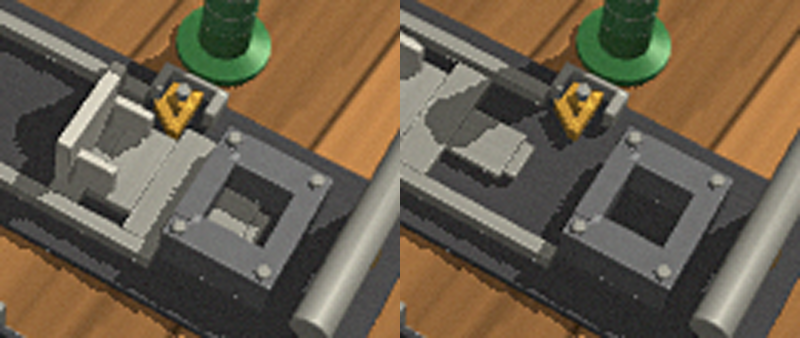

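View pics/look6.png

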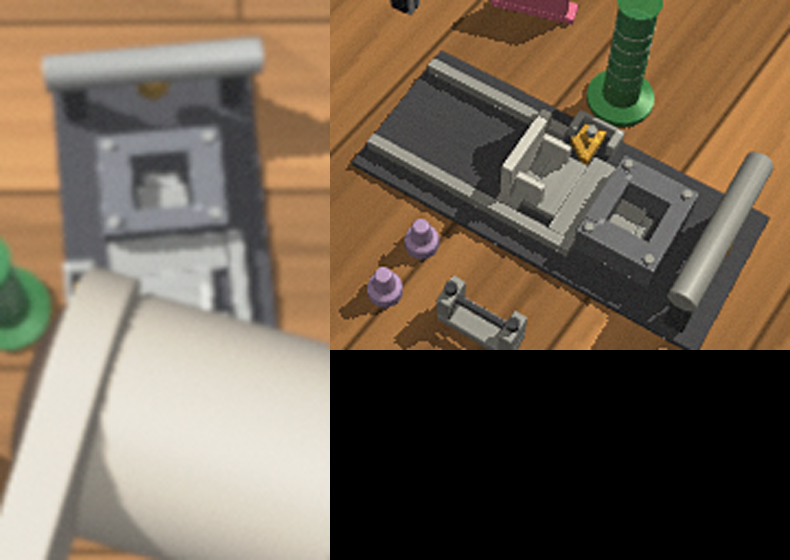

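The brass catch is sprung out again at the same pixel as at the start (crop 178,108) and lies in the notch. The tongue fills the window and nothing else moved, so I'm handing in.

```bash
python3 -c "
from station import manip
print(manip.hand_in())"
```

```text
the job is handed in; nothing more can be done
None
```

The guard slide is pushed home against the switch housing with its tongue in the slot, the catch looks sprung back into the notch in the camera view, the arm is drawn back clear, and the job is handed in.

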